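Seat the collar's dish in the corner stop and close the keeper

TASK

One of the two white ceramic dishes holds the titanium collar, a plain grey ring. Without picking anything up, push that dish along the bench until it sits fully home against both bars of the steel corner stop, and then push the stop's swinging keeper round by its upright pin until the keeper rests against the dish. The collar stays in its dish, and the other dish and the rest of the things on the bench stay where they are.

Things in the scene. Friction and masses are not known exactly. Their poses are not given: they have to be found in the camera images.
- dish_collar: white ceramic round dish with the collar in it, loose, about 0.2 kg: 90 mm outside diameter, 28 high, upright wall 4 thick, floor 5 thick; origin centre of its underside. Same shape as dish_pin; the two may change places
- collar: titanium pin collar, a grey ring standing flat in its dish, 28 mm outside, 14 hole, 16 high; loose; origin centre of its underside
- dish_pin: the other, identical white dish, with a headed steel pin standing on its head in it; leave it alone
- headed_pin: steel pin standing on its 20 mm head in the other dish, 36 high; origin centre of its underside
- stop: fixed steel corner stop on the bench: two bars 94 mm long, 14 wide, 20 high, meeting at a right angle. Origin at bench level where a fully home dish's centre lies (45 mm from the inner face of each bar). x points from the open mouth to the corner; the bars run back from the corner 45 degrees either side of x, to about x 12, y +61 and -61 mm
- keeper (a joint): keeper's vertical hinge, rad. Keeper: flat steel arm 10 mm wide, 97 long, 8 to 18 mm above the bench. 0: open, pointing 116 degrees from the stop's x axis towards its y axis; grows as it swings anticlockwise seen from above, across the mouth; 2.09 (at 236 degrees) resting on a fully home dish. Friction hinge, under 1 N at the pin, stays where left
- keeper_hinge (a point): the keeper's pivot, at x -5, y +82 mm in the stop's frame, 8 mm above the bench; hub 22 mm across, 22 high
- keeper_pin (a point): centre of the top of the keeper's upright aluminium pin, 12 mm diameter, 90 mm from the pivot; the pin rises from the arm to 49 mm above the bench
- chaser: steel thread chaser: flat square bar with a toothed end, 122 x 16 x 12 mm, lying on the bench; origin near its middle at bench level; loose, leave alone
- plier: knurled aluminium cleco plier lying on the bench, 160 mm long, about 55 wide, 29 high; origin near its middle at bench level; loose, leave alone
- jar: small closed jar, 44 mm across, 55 high; origin centre of its underside; loose, leave alone
- ring_gauge: dark steel ring gauge lying flat on the bench, 42 mm outside, 20 hole, 12 high; origin centre of its underside; loose, leave alone
- gauge_block: steel block 50 x 30 x 12 mm; origin centre of its underside; loose, leave alone
- wrench: small steel wrench, 130 mm long, lying on the bench; origin near its middle at bench level; loose, leave alone

How it is judged:
By the outcome, as a careful person would: the job done as asked, in the order asked, and still so for the second after the job is handed in, with the robot touching nothing.
It also fails if it takes over 69 s, if anything falls off the work surface, if the arm or the gripper's body presses on something with over 40 N, if the wrist force passes 120 N, or if a joint passes its speed limit or range.

ROBOT

A 6-joint arm with a two-finger parallel gripper is mounted at the origin on the work surface. World frame = base frame: x ahead of the robot, y to its left, z up, the work surface at z = 0. Lengths are in mm, angles in rad, forces in N, time in s.
With the tool pointing down it reaches from about 275 to 750 mm from the base axis. Payload 10.2 kg.
Tool frame: the origin (TCP) lies between the finger pads; the fingertips stand 25 mm ahead of it and the grasp point (between the pads) lies 6 mm ahead of it; z points along the fingers, y is the line along which they close (so a half turn about z gives the same grasp; the last joint's range is limited). The gripper opens to 85 mm and grips with 20 to 120 N. Pads are 22 mm wide; open, the fingers measure 114 mm over their backs; the gripper's body (76 mm by 85 mm) begins 54 mm behind the grasp point. The pads swing forward as they close: fully open they stand 13 mm farther back than shut.
Start: joints at [-1.359, 0.313, 1.498, -0, 1.331, -0.223], TCP at [221.134, -476.163, 256.294] pointing down, gripper open.
Joint ranges: [-2.94, 2.94], [-0.97, 2.17], [0.19, 2.56], [-1.23, 4.37], [0.02, 3.11], [-2.88, 2.88]. Speed limits (rad/s): [2.39, 2.39, 3.01, 3.14, 3.14, 3.14].

INTERFACE

Orientations are given as a unit quaternion [w, x, y, z].
In Python, from rig import ctrl, eyes, finish_job gives the robot as it stands.
- The arm moves only by the tool step_arm, never from a script. Its argument "increments" is a list of rows, each an object of numbers: "dx", "dy", "dz": the shift along the tool's x, y, z in units of 25 mm (1.0 is 25 mm); "wx", "wy", "wz": the turn, a rotation vector about the tool's x, y, z in units of 6 degrees (1.0 is 6 degrees). A call has 1 to 5 rows; each row shifts and turns the commanded pose from where the row before left it, along the tool's axes as they then stand; what a row does not reach is not made up. A row lasts 1/10 s, in which the tool goes at most 50 mm and 8.59 degrees, less where a joint would pass 70% of its speed; a pose out of reach is approached as far as the arm can. A call is refused whole if a number of a shift passes 1 or a number of a turn 1, either way. A call with a gripper value outside its range is refused whole. "fingers" is the finger opening in mm, from 0 to 85.4, set as the call begins (left out, the last holds). The fingers move at their own pace and stop on an object; "squeeze" is the grip in N (left out, the last holds). Time passes only in rows, so rows that do not move let the fingers close. It gives the time, the measured TCP pose, the force, the opening and the grip force at its end, in the units of the state.
- ctrl.sense(): the state, without advancing time (a new reading comes with each control period).
- eyes.capture(name): name is "scene" or "top" or "wrist"; returns a dict with "frame" (400x640x3 uint8, blue, green, red), "fx", "fy", "cx", "cy" (pixels), "R" (3x3) and "t" (3): a world point X has camera coordinates R X + t; the wrist camera has in their place "tool_from_camera" (4x4, takes a point from camera to tool coordinates, whose origin is the TCP and whose axes are the flange's). Camera axes: x right, y down, z forward; pixel columns grow to the right and rows downward; lengths in mm; the calibration is good to about 2 mm. A picture is of the moment at which its call begins: read the wrist's pose just before it. There is no depth.
- finish_job(): hands the job in; it is judged then, once.
Trained networks look in the newest picture that a camera, given by its name, has taken for a name from the list of things; names that differ only in an ending like _2 or _b are one class to them, and where a whole thing is asked for, a point or a joint stands for the part that bears it (a point fixed in the world has none). Each returns a list of dicts, best first, with "p" (0 to 1); they miss things now and then, are a little off and sometimes report something else, mostly with a low value. They report only what shows in the picture. A call takes as long as a camera call.
- eyes.cut_out(camera, label): "mask" (400x640 bool, what is visible of it).
- eyes.landmark_of(camera, label): "point" ([x, y, z] in mm, in the coordinates of the camera as it stood for that picture, good to about 4 mm: a listed point, or the origin of a listed thing).
The state is a dict: "time_s": time; "joints": joint angles; "dq": joint speeds; "tau": joint torques, N m; "eef_pos": TCP position; "ee_rot": TCP orientation; "force": force on the tool from outside, world axes, zero at the start; "wrist_torque": the same for the moment, N m; "grip_width": opening from 0.0 (shut) to 1.0 (fully open); "grip_force": force on a finger pad.
Only numpy, scipy, OpenCV 4.12 (cv2) and the standard library are available. Lean on these libraries where they do the work, as an engineer would, in place of code of your own. Each camera call takes 0.05 s, during which the arm holds its last target. There are 200 camera calls.

## Working session

There is one attempt and no reset: what is moved stays moved. The work goes in short steps, Python scripts to look and compute and a tool call to move; the robot and the scene stay as the last step left them, time stands still between calls to the robot, and variables do not carry over. Pictures are saved under pics/ and viewed, at most 10 in all, crops included, and the job is handed in when it is done.

Besides the shell and the picture viewer there is one more tool, called as a command line: name --argument value ..., lists and objects as JSON in quotes. step_arm: Moves the arm, as the interface text tells. Its arguments: {"type":"object","properties":{"increments":{"type":"array"},"fingers":{"type":"number"},"squeeze":{"type":"number"}},"required":["increments"]}

```bash
ls; mkdir -p pics
cat > h.py <<'E'
import numpy as np, cv2
from rig import ctrl, eyes, finish_job
def toworld(c,p): return np.array(c["R"]).T@(np.array(p)-np.array(c["t"]))
def proj(c,X):
    q=np.array(c["R"])@np.array(X,float)+np.array(c["t"]); return np.array([c["fx"]*q[0]/q[2]+c["cx"],c["fy"]*q[1]/q[2]+c["cy"]])
def ray(c,u,v,z):
    R=np.array(c["R"]);o=-R.T@np.array(c["t"]);d=R.T@np.array([(u-c["cx"])/c["fx"],(v-c["cy"])/c["fy"],1]);return o+d*(z-o[2])/d[2]
E
python3 - <<'E'
from h import *
s=ctrl.sense();print(s)
for cam in("scene","top"):
    c=eyes.capture(cam);cv2.imwrite(f"pics/{cam}0.png",c["frame"])
    print(cam,c["fx"],c["cx"],c["cy"],"pos",-np.array(c["R"]).T@np.array(c["t"]))
    for n in("dish_collar","collar","dish_pin","headed_pin","stop","keeper","keeper_hinge","keeper_pin","chaser","plier","jar","ring_gauge","gauge_block","wrench"):
        try:
            for r in eyes.landmark_of(cam,n)[:3]: 
                w=toworld(c,r["point"]);print(n,round(r["p"],2),w.round(0),proj(c,w).round(0))
        except Exception as e: print(n,e)
print(ctrl.sense()["time_s"])
E
```

```text
pics
{'time_s': 0.0, 'joints': array([-1.35938335e+00,  3.13442372e-01,  1.49842782e+00,  1.98651642e-05,
        1.33101789e+00, -2.23379409e-01]), 'dq': array([-0.00198446,  0.00115968, -0.0009014 , -0.00140444,  0.00241089,
        0.00100124]), 'tau': array([-2.59785345e-03, -4.12266612e+01, -2.59745049e+01, -3.30396506e-04,
        4.21993987e-03,  4.40717798e-06]), 'eef_pos': array([ 221.09597387, -475.92517044,  255.74245132]), 'ee_rot': array([-6.47644319e-04,  9.76462673e-01,  2.15685485e-01,  1.35221007e-05]), 'force': array([ 0.40704313, -0.20059645,  0.25110161]), 'wrist_torque': array([0.04380066, 0.05719914, 0.04439968]), 'grip_force': 0.0, 'grip_width': 1.0001677482845999}
scene 405.9790785067332 319.72769365822336 204.1118865624566 pos [1098.84171643  142.13162437  756.61135259]
dish_collar 0.74 [ 481. -196.    7.] [252. 150.]
dish_collar 0.63 [ 470. -210.   -1.] [249. 148.]
collar 0.48 [ 481. -197.    6.] [252. 151.]
dish_pin 0.96 [516.  56.  -0.] [348. 184.]
dish_pin 0.53 [521.  67.   5.] [353. 185.]
headed_pin 0.48 [517.  66.   3.] [352. 184.]
stop 0.87 [659. -80. 
[... 829 characters left out ...]
6.] [410. 265.]
dish_pin 0.57 [515.  58.   1.] [301. 250.]
headed_pin 0.52 [518.  69.   7.] [296. 248.]
keeper it knows: chaser, collar, dish_collar, dish_pin, gauge_block, headed_pin, jar, keeper_hinge, keeper_pin, plier, ring_gauge, stop, wrench
keeper_hinge 0.83 [668.   7.   8.] [323. 185.]
keeper_hinge 0.47 [ 469. -204.   -0.] [413. 271.]
keeper_pin 0.47 [619.  80.  56.] [291. 203.]
chaser 0.84 [ 637. -277.    1.] [442. 200.]
plier 0.83 [697. 220.   4.] [234. 173.]
jar 0.9 [744. 108.  -1.] [282. 154.]
ring_gauge 0.73 [759.   3.  -1.] [325. 149.]
ring_gauge 0.51 [ 468. -204.   -0.] [413. 271.]
gauge_block 0.66 [ 727. -188.    1.] [404. 163.]
wrench 0.77 [ 590. -377.    2.] [485. 220.]
1.4
```

Run:
```python
import cv2
a=cv2.imread("pics/top0.png")[100:350,180:520];cv2.imwrite("pics/top0c.png",cv2.resize(a,None,fx=2.35,fy=2.35,interpolation=cv2.INTER_CUBIC))
a=cv2.imread("pics/scene0.png")[100:330,130:450];cv2.imwrite("pics/scene0c.png",cv2.resize(a,None,fx=2.5,fy=2.5,interpolation=cv2.INTER_CUBIC))
```

```text
(no output)
```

View pics/top0c.png

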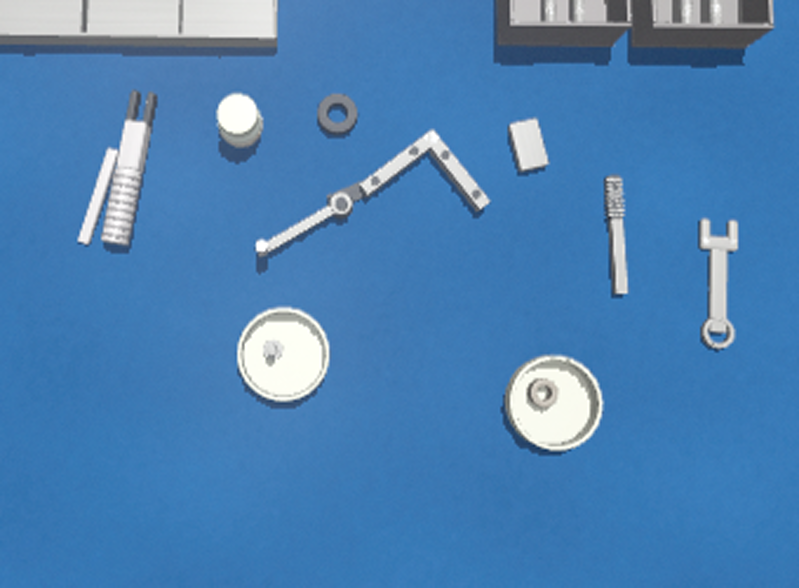

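View pics/scene0c.png

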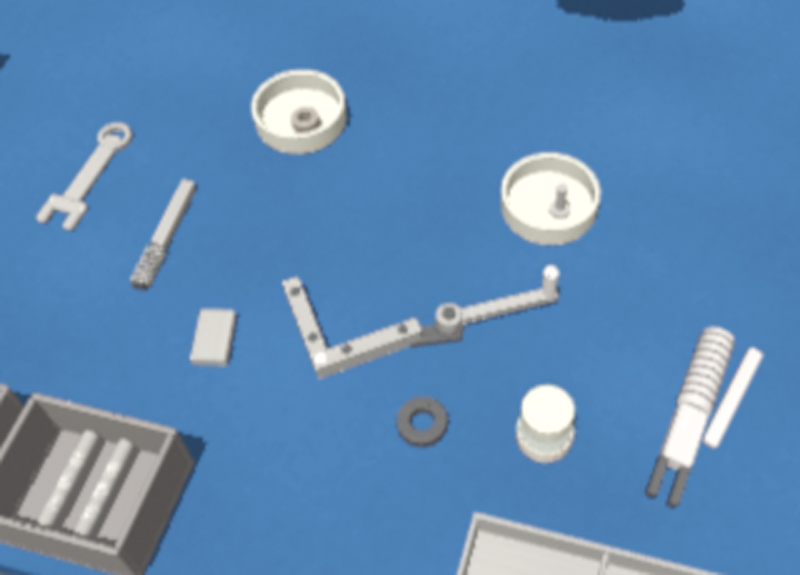

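The top view (scale 2.35, offset 180,100) shows the collar dish at crop (553,402) and the dish with the pin at (283,355). The stop's corner is at (433,137), the hinge at (341,203) and the keeper pin at (262,246). The scene view agrees with this: the ring is in the dish at (300,110). Next I'll fit the dish and stop outlines in both views.

```bash
cat >> h.py <<'E'
from scipy.optimize import minimize
def hull(c,P,out):
    q=np.array([proj(c,p) for p in P]);cv2.fillConvexPoly(out,cv2.convexHull((q*64).round().astype(np.int32)),1,shift=6)
def cyl(c,x,y,r,h,out):
    a=np.linspace(0,2*np.pi,60);hull(c,[(x+r*np.cos(t),y+r*np.sin(t),z) for t in a for z in(0,h)],out)
def stopm(c,x,y,th,out):
    e=np.array([1,0]);n=np.array([1,1])/2**.5;m=np.array([1,-1])/2**.5
    Rm=np.array([[np.cos(th),-np.sin(th)],[np.sin(th),np.cos(th)]])
    for u,v in((n,m),(m,n)): # bar with face normal u, running along v
        hull(c,[(*(np.array([x,y])+Rm@(u*a+v*b)),z) for a in(45,59) for b in(59-94,59) for z in(0,20)],out)
def fit(views,f,p0,st):
    def cost(p):
        s=0
        for c,M in views:
            o=np.zeros(M.shape,np.uint8);f(c,*p,o);s+=1-(o.astype(bool)&M).sum()/max(1,(o.astype(bool)|M).sum())
        return s/len(views)
    best=None
    S=np.array([p0]+[np.array(p0)+np.eye(len(p0))[i]*st[i] for i in range(len(p0))])
    for k in range(2):
        r=minimize(cost,S[0] if best is None else best.x,method="Nelder-Mead",options=dict(initial_simplex=S if best is None else np.array(best.x)+np.vstack([0*S[0],np.diag(st)*-.5]),xatol=.05,fatol=1e-5));best=r
    return best.x,best.fun
def mask(cam,n,c,w):
    best=None
    for r in eyes.cut_out(cam,n):
        ys,xs=np.nonzero(r["mask"]);d=np.hypot(*(np.array([xs.mean(),ys.mean()])-proj(c,w)))
        if best is None or d<best[0]: best=(d,r["mask"],r["p"],len(xs))
    print(cam,n,best and (best[0],best[2:]));return best[1]
def dish(n,w,cams=("scene","top")):
    v=[]
    for cam in cams:
        c=eyes.capture(cam);v.append((c,mask(cam,n,c,(*w,14))))
    for s in [v]+[[k] for k in v]: print(n,fit(s,lambda c,x,y,o:cyl(c,x,y,45,28,o),w,[8,8]))
E
python3 - <<'E'
from h import *
dish("dish_collar",[475,-203]);dish("dish_pin",[516,58])
v=[]
for cam in("scene","top"):
    c=eyes.capture(cam);v.append((c,mask(cam,"stop",c,(690,-80,10))))
    m=v[-1][1];o=c["frame"].copy();o[m]=(0,0,255);cv2.imwrite(f"pics/m_{cam}.png",o)
    for n,z in(("keeper_hinge",22),("keeper_pin",49)):
        for r in eyes.landmark_of(cam,n)[:2]: print(n,r["p"],toworld(c,r["point"]).round(1))
for s in [v]+[[k] for k in v]:
    p,f=fit(s,stopm,[655,-80,-.12],[8,8,.1]);print("stop",p,f)
    R=np.array([[np.cos(p[2]),-np.sin(p[2])],[np.sin(p[2]),np.cos(p[2])]])
    print("hinge",p[:2]+R@[-5,82])
a=cv2.imread("pics/m_top.png")[130:250,260:420];cv2.imwrite("pics/mt.png",cv2.resize(a,None,fx=4,fy=4))
E
```

```text
scene dish_collar (np.float64(2.1325410138021934), (0.67, 908))
top dish_collar (np.float64(3.586957761193714), (0.94, 1147))
dish_collar (array([ 470.7336731 , -206.16986084]), np.float64(0.18169802333889024))
dish_collar (array([ 469.04169846, -208.88944244]), np.float64(0.17379435850773428))
dish_collar (array([ 470.66886115, -205.52009439]), np.float64(0.1812990720913633))
scene dish_pin (np.float64(0.8836785580844532), (0.78, 1097))
top dish_pin (np.float64(0.9553418493820333), (0.7, 1182))
dish_pin (array([514.51940918,  57.60931396]), np.float64(0.11613596790067382))
dish_pin (array([513.40957642,  57.03936768]), np.float64(0.132120253164557))
dish_pin (array([514.27999878,  59.92845154]), np.float64(0.08015564202334635))
scene stop (np.float64(22.157918988146218), (0.9, 1192))
keeper_hinge 0.59 [6.634e+02 3.000e-01 9.000e+00]
keeper_pin 0.69 [617.7  73.8  47.9]
top stop (np.float64(16.14415778609008), (0.82, 819))
keeper_hinge 0.97 [666.3   4.6   7.1]
keeper_pin 0.6 [617.4  80.1  51. ]
keeper_pin 0.21 [ 591.5 -376.9    1.4]
stop [ 6.59709957e+02 -7.88216650e+01 -1.22807712e-01] 0.44033170352553164
hinge [664.7925528    3.17325695]
stop [ 6.59594099e+02 -7.88368829e+01 -1.20489973e-01] 0.4365079365079365
hinge [664.48663865   3.16959895]
stop [ 6.59702969e+02 -7.74646303e+01 -9.96139367e-02] 0.42873176206509545
hinge [662.88259602   4.62611202]
```

View pics/mt.png

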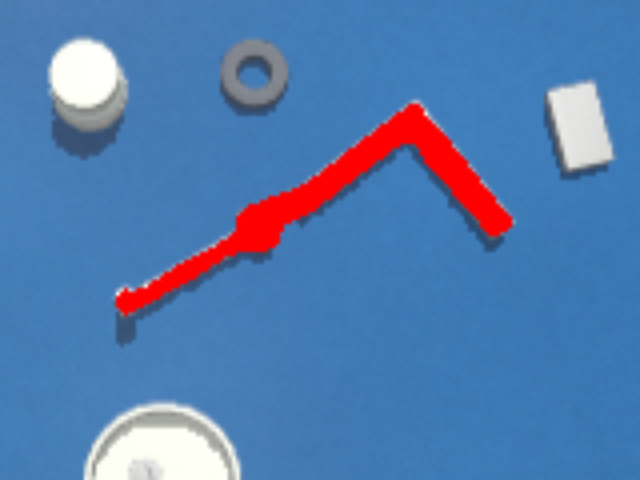

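The stop fits at about (660, -79) with yaw -0.12, which puts the hinge at (664.5, 3.5). The keeper pin is 88 mm from that, which matches the 90 mm given. I'm moving behind the collar dish with the fingers open to 50 mm, so they make a two-point fork.

step_arm --increments '[{"wz": -0.7},{"wz": -0.9},{"wz": -0.9},{"wz": -0.9},{"dx": 0.5}]' --fingers 50

```text
invalid input at $.increments[0]: expected keys dx, dy, dz, wx, wy, wz
```

step_arm --increments '[{"dx": 1,"dz": 0.5},{"dx": 1,"dz": 0.5},{"dx": 1,"dz": 0.5},{"dx": 1,"dz": 0.5},{"dx": 1,"dz": 0.5}]'

```text
invalid input at $.increments[0]: expected keys dx, dy, dz, wx, wy, wz
```

step_arm --increments '[{"dx": 1,"dz": 0.6},{"dx": 1,"dz": 0.6},{"dx": 1,"dz": 0.6},{"dx": 1,"dz": 0.6},{"dx": 1,"dz": 0.6}]'

```text
invalid input at $.increments[0]: expected keys dx, dy, dz, wx, wy, wz
```

```bash
cat >> h.py <<'E'
def st():
    s=ctrl.sense();q=s["ee_rot"];yaw=2*np.degrees(np.arctan2(q[2],q[1]))
    print("t",round(s["time_s"],2),"pos",s["eef_pos"].round(1),"yaw",round(yaw,1),"tilt",q[[0,3]].round(3),"F",s["force"].round(1),"w",round(s["grip_width"],3));return s,np.radians(yaw)
def go(x,y,z):
    s,a=st();d=np.array([x,y,z])-s["eef_pos"];print("units dx,dy,dz",(np.array([d[0]*np.cos(a)+d[1]*np.sin(a),d[0]*np.sin(a)-d[1]*np.cos(a),-d[2]])/25).round(2))
E
python3 - <<'E'
from h import *
c=eyes.capture("top");print(ray(c,415.5,271.5,28), ray(c,180+283/2.35,100+355/2.35,28))
go(419,-257,27)
E
```

```text
[ 469.93038115 -203.49452004   28.        ] [512.80224784  57.7241665   28.        ]
t 2.25 pos [ 221.2 -476.2  256.3] yaw 24.9 tilt [-0.  0.] F [-0.1  0.8 -0. ] w 1.002
units dx,dy,dz [10.87 -4.62  9.17]
```

Every row needs all six keys.

step_arm --increments '[{"dx": 0,"dy": 0,"dz": 0,"wx": 0,"wy": 0,"wz": -0.7},{"dx": 0,"dy": 0,"dz": 0,"wx": 0,"wy": 0,"wz": -0.9},{"dx": 0,"dy": 0,"dz": 0,"wx": 0,"wy": 0,"wz": -0.9},{"dx": 0,"dy": 0,"dz": 0,"wx": 0,"wy": 0,"wz": -0.9},{"dx": 0.5,"dy": 0,"dz": 0,"wx": 0,"wy": 0,"wz": 0}]' --fingers 50

```text
time_s: 2.75
eef_pos: [229.6, -467.5, 256.1]
ee_rot: [-0.0, 0.923, 0.385, -0.0]
force: [-0.2, -0.3, -0.6]
grip_width: 0.584
grip_force: 0.0
```

step_arm --increments '[{"dx": 1,"dy": 0,"dz": 0.5,"wx": 0,"wy": 0,"wz": 0},{"dx": 1,"dy": 0,"dz": 0.5,"wx": 0,"wy": 0,"wz": 0},{"dx": 1,"dy": 0,"dz": 0.5,"wx": 0,"wy": 0,"wz": 0},{"dx": 1,"dy": 0,"dz": 0.5,"wx": 0,"wy": 0,"wz": 0},{"dx": 1,"dy": 0,"dz": 0.5,"wx": 0,"wy": 0,"wz": 0}]'

```text
time_s: 3.25
eef_pos: [318.9, -376.9, 193.5]
ee_rot: [0.0, 0.923, 0.384, 0.0]
force: [1.2, -0.9, 0.6]
grip_width: 0.591
grip_force: 0.0
```

step_arm --increments '[{"dx": 1,"dy": 0,"dz": 0.6,"wx": 0,"wy": 0,"wz": 0},{"dx": 1,"dy": 0,"dz": 0.6,"wx": 0,"wy": 0,"wz": 0},{"dx": 1,"dy": 0,"dz": 0.6,"wx": 0,"wy": 0,"wz": 0},{"dx": 1,"dy": 0,"dz": 0.6,"wx": 0,"wy": 0,"wz": 0},{"dx": 1,"dy": 0,"dz": 0.6,"wx": 0,"wy": 0,"wz": 0}]'

```text
time_s: 3.75
eef_pos: [406.7, -288.0, 118.4]
ee_rot: [0.0, 0.923, 0.384, 0.0]
force: [-0.4, -0.1, -0.0]
grip_width: 0.582
grip_force: 0.0
```

Run:
```python
from h import *
go(417,-257,27)
c=eyes.capture("wrist");cv2.imwrite("pics/w1.png",c["frame"]);print(np.array(c["tool_from_camera"]).round(2).tolist())
```

```text
t 3.75 pos [ 406.7 -288.   118.4] yaw 45.2 tilt [0. 0.] F [-0.4 -0.1 -0. ] w 0.582
units dx,dy,dz [ 1.17 -0.58  3.65]
[[0.0, -0.95, -0.31, 78.85], [1.0, 0.0, 0.0, -0.77], [-0.0, -0.31, 0.95, -118.6], [0.0, 0.0, 0.0, 1.0]]
```

View pics/w1.png

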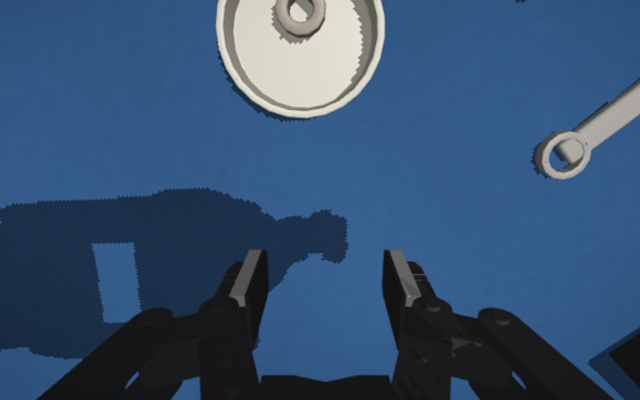

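The wrist view shows the dish with the ring centred at column 300 and the fork centred at about 322. That agrees with the computed sideways correction of -0.58 units. Lowering behind the dish.

step_arm --increments '[{"dx": 0.3,"dy": -0.6,"dz": 0.8,"wx": 0,"wy": 0,"wz": 0},{"dx": 0.3,"dy": 0,"dz": 0.8,"wx": 0,"wy": 0,"wz": 0},{"dx": 0.3,"dy": 0,"dz": 0.8,"wx": 0,"wy": 0,"wz": 0},{"dx": 0,"dy": 0,"dz": 0.8,"wx": 0,"wy": 0,"wz": 0},{"dx": 0,"dy": 0,"dz": 0.3,"wx": 0,"wy": 0,"wz": 0}]'

```text
time_s: 4.3
eef_pos: [410.6, -261.8, 30.0]
ee_rot: [-0.001, 0.923, 0.384, -0.0]
force: [-0.5, -0.2, -0.2]
grip_width: 0.584
grip_force: 0.0
```

step_arm --increments '[{"dx": 0,"dy": 0,"dz": 0.1,"wx": 0,"wy": 0,"wz": 0},{"dx": 0,"dy": 0,"dz": 0,"wx": 0,"wy": 0,"wz": 0}]'

```text
time_s: 4.5
eef_pos: [411.1, -263.1, 29.2]
ee_rot: [0.0, 0.923, 0.385, 0.0]
force: [-0.1, -0.5, 0.8]
grip_width: 0.583
grip_force: 0.0
```

Run:
```python
from h import *
go(588.7-48.4*.707,-85.5-48.4*.707,27)
```

```text
t 4.5 pos [ 411.1 -263.1   29.2] yaw 45.3 tilt [0. 0.] F [-0.1 -0.5  0.8] w 0.583
units dx,dy,dz [8.11 0.04 0.09]
```

step_arm --increments '[{"dx": 0.5,"dy": 0,"dz": 0,"wx": 0,"wy": 0,"wz": 0},{"dx": 0.4,"dy": 0,"dz": 0,"wx": 0,"wy": 0,"wz": 0},{"dx": 0.2,"dy": 0,"dz": 0,"wx": 0,"wy": 0,"wz": 0},{"dx": 0.15,"dy": 0,"dz": 0,"wx": 0,"wy": 0,"wz": 0},{"dx": 0.15,"dy": 0,"dz": 0,"wx": 0,"wy": 0,"wz": 0}]'

```text
time_s: 5.0
eef_pos: [435.8, -237.9, 28.9]
ee_rot: [0.0, 0.923, 0.385, 0.0]
force: [-0.4, -0.3, 0.2]
grip_width: 0.583
grip_force: 0.6
```

step_arm --increments '[{"dx": 0.2,"dy": 0,"dz": 0,"wx": 0,"wy": 0,"wz": 0},{"dx": 0.2,"dy": 0,"dz": 0,"wx": 0,"wy": 0,"wz": 0},{"dx": 0.2,"dy": 0,"dz": 0,"wx": 0,"wy": 0,"wz": 0},{"dx": 0.2,"dy": 0,"dz": 0,"wx": 0,"wy": 0,"wz": 0},{"dx": 0.2,"dy": 0,"dz": 0,"wx": 0,"wy": 0,"wz": 0}]'

```text
time_s: 5.5
eef_pos: [453.4, -220.1, 28.8]
ee_rot: [0.0, 0.923, 0.385, -0.0]
force: [-1.4, -1.5, 1.4]
grip_width: 0.585
grip_force: 0.7
```

step_arm --increments '[{"dx": 0.3,"dy": 0,"dz": 0,"wx": 0,"wy": 0,"wz": 0},{"dx": 0.3,"dy": 0,"dz": 0,"wx": 0,"wy": 0,"wz": 0},{"dx": 0.3,"dy": 0,"dz": 0,"wx": 0,"wy": 0,"wz": 0},{"dx": 0.3,"dy": 0,"dz": 0,"wx": 0,"wy": 0,"wz": 0},{"dx": 0.2,"dy": 0,"dz": 0,"wx": 0,"wy": 0,"wz": 0}]'

```text
time_s: 6.0
eef_pos: [478.2, -194.9, 28.8]
ee_rot: [-0.0, 0.923, 0.385, 0.0]
force: [-1.1, -0.7, -0.3]
grip_width: 0.589
grip_force: 0.7
```

Run:
```python
from h import *
go(588.7-48.4*.707,-85.5-48.4*.707,29)
s=ctrl.sense();d=s["eef_pos"][:2]+48.4*.707
dish("dish_collar",list(d));print(d)
c=eyes.capture("wrist");cv2.imwrite("pics/w2.png",c["frame"])
```

```text
t 6.0 pos [ 478.2 -194.9   28.8] yaw 45.3 tilt [-0.  0.] F [-1.1 -0.7 -0.3] w 0.589
units dx,dy,dz [ 4.28  0.06 -0.01]
scene dish_collar (np.float64(1.0347085258555526), (0.63, 914))
top dish_collar (np.float64(2.4772365129812677), (0.96, 990))
dish_collar (array([ 514.67410068, -159.86103134]), np.float64(0.25078497615262324))
dish_collar (array([ 511.71792106, -163.12075691]), np.float64(0.22212765957446812))
dish_collar (array([ 514.38333826, -158.60662322]), np.float64(0.2679496669133975))
[ 512.42377738 -160.63165168]
```

View pics/w2.png

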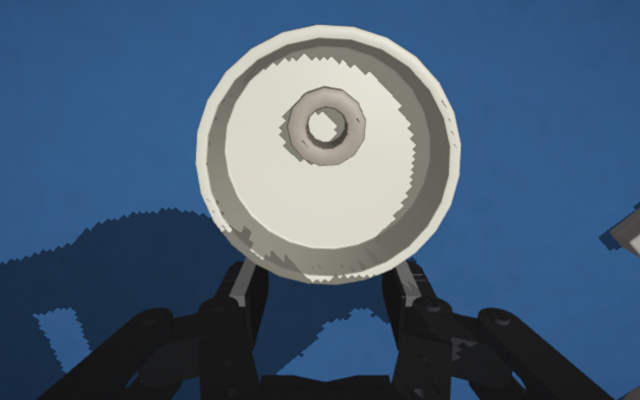

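The dish is seated evenly between both fingers (rim centred at about column 328), and the collar is flat at (327,127). I'll continue the first leg.

step_arm --increments '[{"dx": 0.2,"dy": 0,"dz": 0,"wx": 0,"wy": 0,"wz": 0},{"dx": 0.3,"dy": 0,"dz": 0,"wx": 0,"wy": 0,"wz": 0},{"dx": 0.35,"dy": 0,"dz": 0,"wx": 0,"wy": 0,"wz": 0},{"dx": 0.35,"dy": 0,"dz": 0,"wx": 0,"wy": 0,"wz": 0},{"dx": 0.35,"dy": 0,"dz": 0,"wx": 0,"wy": 0,"wz": 0}]'

```text
time_s: 6.75
eef_pos: [505.6, -167.2, 28.8]
ee_rot: [-0.0, 0.923, 0.385, 0.0]
force: [-0.2, -0.6, 0.4]
grip_width: 0.586
grip_force: 0.4
```

step_arm --increments '[{"dx": 0.35,"dy": 0,"dz": 0,"wx": 0,"wy": 0,"wz": 0},{"dx": 0.35,"dy": 0,"dz": 0,"wx": 0,"wy": 0,"wz": 0},{"dx": 0.35,"dy": 0,"dz": 0,"wx": 0,"wy": 0,"wz": 0},{"dx": 0.35,"dy": 0,"dz": 0,"wx": 0,"wy": 0,"wz": 0},{"dx": 0.35,"dy": 0,"dz": 0,"wx": 0,"wy": 0,"wz": 0}]'

```text
time_s: 7.25
eef_pos: [536.2, -136.3, 28.8]
ee_rot: [-0.0, 0.923, 0.385, -0.0]
force: [-0.6, 0.1, -0.3]
grip_width: 0.583
grip_force: 0.3
```

step_arm --increments '[{"dx": 0.3,"dy": 0,"dz": 0,"wx": 0,"wy": 0,"wz": 0},{"dx": 0.2,"dy": 0,"dz": 0,"wx": 0,"wy": 0,"wz": 0},{"dx": 0.15,"dy": 0,"dz": 0,"wx": 0,"wy": 0,"wz": 0},{"dx": 0.1,"dy": 0,"dz": 0,"wx": 0,"wy": 0,"wz": 0},{"dx": 0,"dy": 0,"dz": 0,"wx": 0,"wy": 0,"wz": 0}]'

```text
time_s: 7.75
eef_pos: [549.1, -123.4, 28.8]
ee_rot: [0.0, 0.923, 0.385, 0.0]
force: [-0.3, -0.6, -0.0]
grip_width: 0.587
grip_force: 0.0
```

Run:
```python
from h import *
s,a=st();d=s["eef_pos"][:2]+48.4*np.array([np.cos(a),np.sin(a)]);print(d)
dish("dish_collar",list(d))
for w in (48.4,75):
    v=np.array([660,-79])-d;u=v/np.hypot(*v);print(np.degrees(np.arctan2(*u[::-1])),d-w*u)
```

```text
t 7.75 pos [ 549.1 -123.4   28.8] yaw 45.3 tilt [0. 0.] F [-0.3 -0.6 -0. ] w 0.587
[583.08436452 -88.9456623 ]
scene dish_collar (np.float64(1.1972330064552257), (0.93, 1116))
top dish_collar (np.float64(9.300473953342303), (0.66, 460))
dish_collar (array([586.41963064, -90.21751288]), np.float64(0.40288544395848186))
dish_collar (array([583.15299856, -90.83817939]), np.float64(0.15646258503401356))
dish_collar (array([589.13596975, -75.55847052]), np.float64(0.6409055425448869))
7.367812919011132 [535.08398593 -95.15240495]
7.367812919011132 [508.70361256 -98.56354864]
```

step_arm --increments '[{"dx": -0.4,"dy": 0,"dz": 0,"wx": 0,"wy": 0,"wz": 0},{"dx": -0.6,"dy": 0,"dz": 0,"wx": 0,"wy": 0,"wz": 0},{"dx": -0.6,"dy": 0,"dz": 0,"wx": 0,"wy": 0,"wz": 0},{"dx": -0.4,"dy": 0,"dz": 0,"wx": 0,"wy": 0,"wz": 0},{"dx": 0,"dy": 0,"dz": 0,"wx": 0,"wy": 0,"wz": 0.8}]'

```text
time_s: 8.45
eef_pos: [512.5, -160.5, 28.9]
ee_rot: [-0.0, 0.939, 0.345, -0.0]
force: [0.1, 0.3, -0.2]
grip_width: 0.588
grip_force: 0.0
```

step_arm --increments '[{"dx": 0,"dy": 0,"dz": 0,"wx": 0,"wy": 0,"wz": 0.9},{"dx": 0,"dy": 0,"dz": 0,"wx": 0,"wy": 0,"wz": 0.9},{"dx": 0,"dy": 0,"dz": 0,"wx": 0,"wy": 0,"wz": 0.9},{"dx": 0,"dy": 0,"dz": 0,"wx": 0,"wy": 0,"wz": 0.9},{"dx": 0,"dy": 0,"dz": 0,"wx": 0,"wy": 0,"wz": 0.9}]'

```text
time_s: 8.95
eef_pos: [513.2, -159.6, 28.8]
ee_rot: [-0.0, 0.993, 0.115, -0.0]
force: [-1.1, 0.2, 0.4]
grip_width: 0.587
grip_force: 0.0
```

step_arm --increments '[{"dx": 0,"dy": 0,"dz": 0,"wx": 0,"wy": 0,"wz": 0.9},{"dx": 0,"dy": -0.7,"dz": 0,"wx": 0,"wy": 0,"wz": 0.1},{"dx": 0,"dy": -0.9,"dz": 0,"wx": 0,"wy": 0,"wz": 0},{"dx": 0,"dy": -0.8,"dz": 0,"wx": 0,"wy": 0,"wz": 0},{"dx": 0,"dy": 0,"dz": 0,"wx": 0,"wy": 0,"wz": 0}]'

```text
time_s: 9.45
eef_pos: [504.8, -98.3, 28.8]
ee_rot: [-0.0, 0.998, 0.066, -0.0]
force: [0.4, -0.6, -0.3]
grip_width: 0.586
grip_force: 0.0
```

Run:
```python
from h import *
go(535,-95.2,29);go(660-48*.991,-79-48*.13,29)
dish("dish_collar",[584,-89])
c=eyes.capture("wrist");cv2.imwrite("pics/w3.png",c["frame"])
```

```text
t 9.45 pos [504.8 -98.3  28.8] yaw 7.6 tilt [-0. -0.] F [ 0.4 -0.6 -0.3] w 0.586
units dx,dy,dz [ 1.21  0.03 -0.01]
t 9.45 pos [504.8 -98.3  28.8] yaw 7.6 tilt [-0. -0.] F [ 0.4 -0.6 -0.3] w 0.586
units dx,dy,dz [ 4.34  0.05 -0.01]
scene dish_collar (np.float64(0.6798676287722788), (0.9, 1137))
top dish_collar (np.float64(6.167616637237129), (0.92, 721))
dish_collar (array([584.42903137, -88.83847046]), np.float64(0.297687267090968))
dish_collar (array([583.74968365, -89.48088449]), np.float64(0.1418867924528302))
dish_collar (array([587.23696899, -88.02789307]), np.float64(0.4402173913043478))
```

View pics/w3.png

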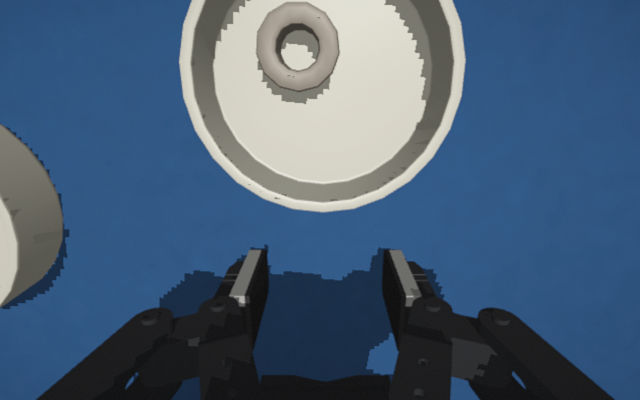

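The dish is centred on the fork at column 322, with the collar inside at (298,45). Pushing home, slowing near the end.

step_arm --increments '[{"dx": 0.4,"dy": 0,"dz": 0,"wx": 0,"wy": 0,"wz": 0},{"dx": 0.4,"dy": 0,"dz": 0,"wx": 0,"wy": 0,"wz": 0},{"dx": 0.2,"dy": 0,"dz": 0,"wx": 0,"wy": 0,"wz": 0},{"dx": 0.15,"dy": 0,"dz": 0,"wx": 0,"wy": 0,"wz": 0},{"dx": 0.15,"dy": 0,"dz": 0,"wx": 0,"wy": 0,"wz": 0}]'

```text
time_s: 10.2
eef_pos: [538.1, -95.2, 28.6]
ee_rot: [-0.0, 0.998, 0.066, -0.0]
force: [-0.9, -0.3, -0.5]
grip_width: 0.587
grip_force: 0.4
```

step_arm --increments '[{"dx": 0.2,"dy": 0,"dz": 0,"wx": 0,"wy": 0,"wz": 0},{"dx": 0.25,"dy": 0,"dz": 0,"wx": 0,"wy": 0,"wz": 0},{"dx": 0.25,"dy": 0,"dz": 0,"wx": 0,"wy": 0,"wz": 0},{"dx": 0.25,"dy": 0,"dz": 0,"wx": 0,"wy": 0,"wz": 0},{"dx": 0.25,"dy": 0,"dz": 0,"wx": 0,"wy": 0,"wz": 0}]'

```text
time_s: 10.7
eef_pos: [568.2, -91.3, 28.8]
ee_rot: [-0.0, 0.998, 0.066, -0.0]
force: [-0.9, 0.3, -1.2]
grip_width: 0.585
grip_force: 0.4
```

step_arm --increments '[{"dx": 0.25,"dy": 0,"dz": 0,"wx": 0,"wy": 0,"wz": 0},{"dx": 0.25,"dy": 0,"dz": 0,"wx": 0,"wy": 0,"wz": 0},{"dx": 0.25,"dy": 0,"dz": 0,"wx": 0,"wy": 0,"wz": 0},{"dx": 0.2,"dy": 0,"dz": 0,"wx": 0,"wy": 0,"wz": 0},{"dx": 0.1,"dy": 0,"dz": 0,"wx": 0,"wy": 0,"wz": 0}]'

```text
time_s: 11.2
eef_pos: [594.2, -87.9, 28.8]
ee_rot: [0.0, 0.998, 0.066, 0.0]
force: [-1.1, -1.4, 0.8]
grip_width: 0.583
grip_force: 0.5
```

Run:
```python
from h import *
go(660-48*.991,-79-48*.13,29)
```

```text
t 11.2 pos [594.2 -87.9  28.8] yaw 7.5 tilt [0. 0.] F [-1.1 -1.4  0.8] w 0.583
units dx,dy,dz [ 0.74 -0.01 -0.01]
```

step_arm --increments '[{"dx": 0.12,"dy": 0,"dz": 0,"wx": 0,"wy": 0,"wz": 0},{"dx": 0.12,"dy": 0,"dz": 0,"wx": 0,"wy": 0,"wz": 0},{"dx": 0.12,"dy": 0,"dz": 0,"wx": 0,"wy": 0,"wz": 0},{"dx": 0.1,"dy": 0,"dz": 0,"wx": 0,"wy": 0,"wz": 0},{"dx": 0.06,"dy": 0,"dz": 0,"wx": 0,"wy": 0,"wz": 0}]'

```text
time_s: 11.7
eef_pos: [606.8, -86.2, 28.8]
ee_rot: [0.0, 0.998, 0.066, 0.0]
force: [-1.3, -0.5, 0.5]
grip_width: 0.585
grip_force: 0.5
```

step_arm --increments '[{"dx": 0.06,"dy": 0,"dz": 0,"wx": 0,"wy": 0,"wz": 0},{"dx": 0.04,"dy": 0,"dz": 0,"wx": 0,"wy": 0,"wz": 0},{"dx": 0,"dy": 0,"dz": 0,"wx": 0,"wy": 0,"wz": 0}]'

```text
time_s: 12.0
eef_pos: [609.1, -86.0, 28.8]
ee_rot: [0.0, 0.998, 0.066, -0.0]
force: [-1.0, 0.6, 0.3]
grip_width: 0.581
grip_force: 0.6
```

Still moving freely at under 1.5 N, so I'll go on in small steps until the stop answers.

step_arm --increments '[{"dx": 0.05,"dy": 0,"dz": 0,"wx": 0,"wy": 0,"wz": 0},{"dx": 0.05,"dy": 0,"dz": 0,"wx": 0,"wy": 0,"wz": 0},{"dx": 0,"dy": 0,"dz": 0,"wx": 0,"wy": 0,"wz": 0}]'

```text
time_s: 12.3
eef_pos: [609.9, -85.9, 28.6]
ee_rot: [-0.0, 0.998, 0.066, -0.003]
force: [-11.3, -2.5, 5.9]
grip_width: 0.589
grip_force: 6.7
```

step_arm --increments '[{"dx": 0.05,"dy": 0,"dz": 0,"wx": 0,"wy": 0,"wz": 0},{"dx": 0.05,"dy": 0,"dz": 0,"wx": 0,"wy": 0,"wz": 0},{"dx": 0,"dy": 0,"dz": 0,"wx": 0,"wy": 0,"wz": 0}]'

```text
time_s: 12.6
eef_pos: [610.4, -85.8, 28.4]
ee_rot: [-0.001, 0.998, 0.066, -0.005]
force: [-24.5, -4.8, 13.0]
grip_width: 0.584
grip_force: 13.9
```

Run:
```python
from h import *
s,a=st();print(s["eef_pos"][:2]+48.4*np.array([np.cos(a),np.sin(a)]))
c=eyes.capture("wrist");cv2.imwrite("pics/w4.png",c["frame"])
```

```text
t 12.6 pos [610.4 -85.8  28.4] yaw 7.5 tilt [-0.001 -0.005] F [-24.5  -4.8  13. ] w 0.584
[658.39099935 -79.44824011]
```

View pics/w4.png

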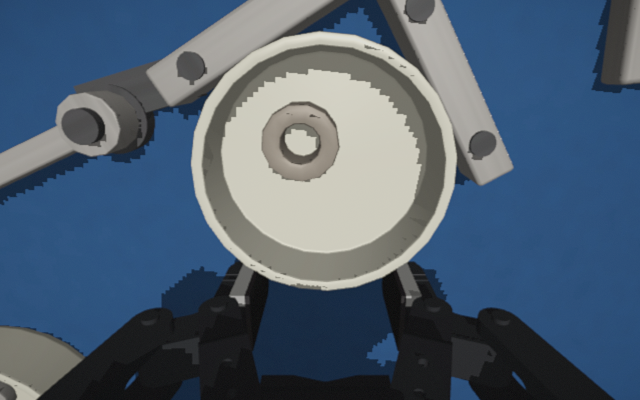

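The corner stop answers with 24 N. The picture shows the dish touching both bars, the left near (175,95) and right near (440,95), with the collar flat at (300,140). I'll back off, rise, narrow the fingers to an 8 mm notch and move to the far side of the keeper pin.

step_arm --increments '[{"dx": -0.2,"dy": 0,"dz": 0,"wx": 0,"wy": 0,"wz": 0},{"dx": -0.5,"dy": 0,"dz": 0,"wx": 0,"wy": 0,"wz": 0},{"dx": -0.6,"dy": 0,"dz": 0,"wx": 0,"wy": 0,"wz": 0},{"dx": -0.4,"dy": 0,"dz": -0.4,"wx": 0,"wy": 0,"wz": 0},{"dx": 0,"dy": 0,"dz": -0.8,"wx": 0,"wy": 0,"wz": -0.8}]'

```text
time_s: 13.15
eef_pos: [570.4, -90.6, 58.0]
ee_rot: [-0.001, 0.994, 0.107, -0.001]
force: [0.5, -0.8, 0.7]
grip_width: 0.59
grip_force: 0.0
```

step_arm --increments '[{"dx": 0,"dy": 0,"dz": -0.8,"wx": 0,"wy": 0,"wz": -0.8},{"dx": 0,"dy": 0,"dz": -0.8,"wx": 0,"wy": 0,"wz": -0.8},{"dx": 0,"dy": 0,"dz": -0.8,"wx": 0,"wy": 0,"wz": -0.8},{"dx": 0,"dy": 0,"dz": -0.8,"wx": 0,"wy": 0,"wz": -0.9},{"dx": 0,"dy": 0,"dz": 0,"wx": 0,"wy": 0,"wz": 0}]' --fingers 8

```text
time_s: 13.65
eef_pos: [573.2, -91.2, 141.5]
ee_rot: [0.002, 0.961, 0.277, 0.002]
force: [0.3, 0.2, -0.3]
grip_width: 0.092
grip_force: 0.0
```

Run:
```python
from h import *
c=eyes.capture("top");print(ray(c,180+262/2.35,100+246/2.35,49))
for cam in("scene","top"):
    c=eyes.capture(cam)
    for r in eyes.landmark_of(cam,"keeper_pin")[:1]: print(r["p"],toworld(c,r["point"]).round(1))
go(651,99,130)
c=eyes.capture("scene");cv2.imwrite("pics/s5.png",c["frame"]);print(proj(c,(663.9,3,22)),proj(c,(617.5,78,49)))
cv2.imwrite("pics/s5.png",cv2.resize(c["frame"][160:300,180:420],None,fx=3.3,fy=3.3,interpolation=cv2.INTER_CUBIC))
```

```text
[616.47473805  78.90760045  49.        ]
0.88 [615.7  77.7  48.1]
0.81 [618.2  79.1  50. ]
t 13.9 pos [571.5 -90.7 137.6] yaw 32.0 tilt [-0.001 -0.001] F [ 0.6 -0.1 -0.7] w 0.093
units dx,dy,dz [ 6.72 -4.74  0.3 ]
[309.38728592 225.48167508] [349.33502467 208.41494233]
```

View pics/s5.png

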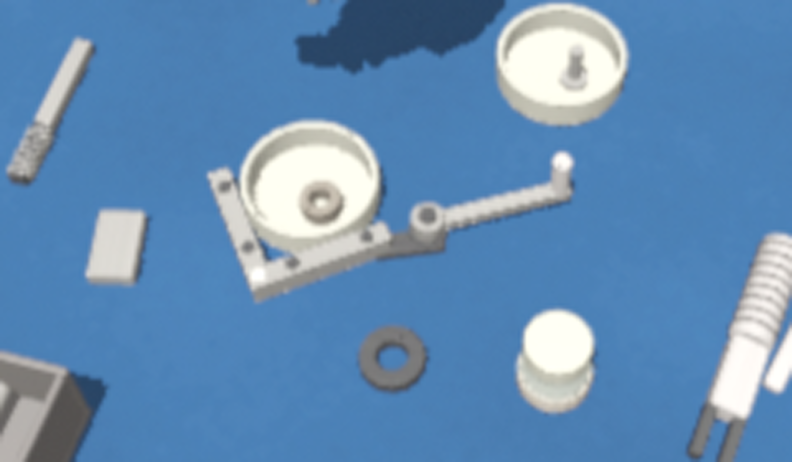

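The scene view shows the dish in the corner against both bars. The pin top is at crop (561,160), and the measurements agree on (617, 78.5, 49). Going to its far side.

step_arm --increments '[{"dx": 0.4,"dy": -0.3,"dz": 0,"wx": 0,"wy": 0,"wz": 0},{"dx": 0.9,"dy": -0.64,"dz": 0,"wx": 0,"wy": 0,"wz": 0},{"dx": 0.9,"dy": -0.64,"dz": 0,"wx": 0,"wy": 0,"wz": 0},{"dx": 0.9,"dy": -0.64,"dz": 0,"wx": 0,"wy": 0,"wz": 0},{"dx": 0.9,"dy": -0.64,"dz": 0,"wx": 0,"wy": 0,"wz": 0}]'

```text
time_s: 14.45
eef_pos: [618.9, 24.9, 138.4]
ee_rot: [-0.0, 0.961, 0.277, -0.0]
force: [-0.7, -0.3, -0.3]
grip_width: 0.09
grip_force: 0.0
```

step_arm --increments '[{"dx": 0.9,"dy": -0.64,"dz": 0,"wx": 0,"wy": 0,"wz": 0},{"dx": 0.9,"dy": -0.64,"dz": 0,"wx": 0,"wy": 0,"wz": 0},{"dx": 0.9,"dy": -0.6,"dz": 0.5,"wx": 0,"wy": 0,"wz": 0},{"dx": 0,"dy": 0,"dz": 0.6,"wx": 0,"wy": 0,"wz": 0},{"dx": 0,"dy": 0,"dz": 0,"wx": 0,"wy": 0,"wz": 0}]'

```text
time_s: 14.95
eef_pos: [649.4, 99.4, 108.3]
ee_rot: [-0.001, 0.961, 0.277, -0.002]
force: [0.1, 0.1, 0.4]
grip_width: 0.093
grip_force: 0.0
```

Run:
```python
from h import *
u=np.array([np.cos(np.radians(32)),np.sin(np.radians(32))])
go(*(np.array([617,78.5])+40*u),57);go(*(np.array([617,78.5])+15.5*u),57)
```

```text
t 14.95 pos [649.4  99.4 108.3] yaw 32.2 tilt [-0.001 -0.002] F [0.1 0.1 0.4] w 0.093
units dx,dy,dz [0.06 0.02 2.05]
t 14.95 pos [649.4  99.4 108.3] yaw 32.2 tilt [-0.001 -0.002] F [0.1 0.1 0.4] w 0.093
units dx,dy,dz [-0.92  0.02  2.05]
```

step_arm --increments '[{"dx": 0.05,"dy": 0,"dz": 0.6,"wx": 0,"wy": 0,"wz": 0},{"dx": 0,"dy": 0,"dz": 0.8,"wx": 0,"wy": 0,"wz": 0},{"dx": 0,"dy": 0,"dz": 0.6,"wx": 0,"wy": 0,"wz": 0},{"dx": -0.3,"dy": 0,"dz": 0,"wx": 0,"wy": 0,"wz": 0},{"dx": -0.4,"dy": 0,"dz": 0,"wx": 0,"wy": 0,"wz": 0}]'

```text
time_s: 15.45
eef_pos: [636.6, 89.4, 61.2]
ee_rot: [-0.0, 0.961, 0.276, -0.0]
force: [0.3, 0.8, 0.4]
grip_width: 0.095
grip_force: 0.0
```

step_arm --increments '[{"dx": -0.15,"dy": 0,"dz": 0,"wx": 0,"wy": 0,"wz": 0},{"dx": -0.1,"dy": 0,"dz": 0,"wx": 0,"wy": 0,"wz": 0},{"dx": 0,"dy": 0,"dz": 0,"wx": 0,"wy": 0,"wz": 0}]'

```text
time_s: 15.75
eef_pos: [631.9, 86.4, 61.9]
ee_rot: [0.0, 0.961, 0.276, 0.0]
force: [-0.1, 1.5, 0.3]
grip_width: 0.091
grip_force: 0.0
```

step_arm --increments '[{"dx": -0.19,"dy": -0.024,"dz": 0,"wx": 0,"wy": 0,"wz": -0.5},{"dx": -0.19,"dy": -0.024,"dz": 0,"wx": 0,"wy": 0,"wz": -0.5}]'

```text
time_s: 15.95
eef_pos: [623.4, 82.6, 61.6]
ee_rot: [0.0, 0.945, 0.328, 0.0]
force: [-0.4, 1.3, 0.4]
grip_width: 0.093
grip_force: 0.5
```

```bash
cat >> h.py <<'E'
def arc(H=(664,3)):
    s,a=st();d=s["eef_pos"][:2]-H;print("expect pin angle",np.degrees(a)+90,"tool-frame rel to hinge",d@[np.cos(a),np.sin(a)],d@[np.sin(a),-np.cos(a)])
E
python3 - <<'E'
from h import *
arc()
c=eyes.capture("wrist");cv2.imwrite("pics/w6.png",c["frame"])
E
```

```text
t 15.95 pos [623.4  82.6  61.6] yaw 38.2 tilt [0. 0.] F [-0.4  1.3  0.4] w 0.093
expect pin angle 128.24104916651126 tool-frame rel to hinge 17.3793556459284 -87.6396873852378
```

View pics/w6.png

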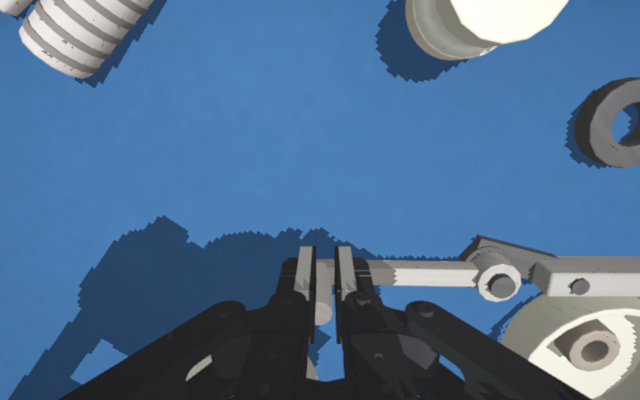

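The pin sits in the notch between the fingers at (323,315), with the keeper arm running right to the hub at (497,283). Now I'll swing it round the arc at 5° per row.

step_arm --increments '[{"dx": -0.16,"dy": -0.02,"dz": 0.16,"wx": 0,"wy": 0,"wz": -0.417},{"dx": -0.31,"dy": -0.045,"dz": 0,"wx": 0,"wy": 0,"wz": -0.833},{"dx": -0.31,"dy": -0.045,"dz": 0,"wx": 0,"wy": 0,"wz": -0.833},{"dx": -0.31,"dy": -0.045,"dz": 0,"wx": 0,"wy": 0,"wz": -0.833},{"dx": -0.31,"dy": -0.045,"dz": 0,"wx": 0,"wy": 0,"wz": -0.833}]'

```text
time_s: 16.5
eef_pos: [595.7, 60.4, 57.4]
ee_rot: [-0.0, 0.863, 0.506, 0.0]
force: [0.5, 0.8, -0.5]
grip_width: 0.094
grip_force: 0.5
```

step_arm --increments '[{"dx": -0.31,"dy": -0.045,"dz": 0,"wx": 0,"wy": 0,"wz": -0.833},{"dx": -0.31,"dy": -0.045,"dz": 0,"wx": 0,"wy": 0,"wz": -0.833},{"dx": -0.31,"dy": -0.045,"dz": 0,"wx": 0,"wy": 0,"wz": -0.833},{"dx": -0.31,"dy": -0.045,"dz": 0,"wx": 0,"wy": 0,"wz": -0.833},{"dx": -0.16,"dy": -0.02,"dz": 0,"wx": 0,"wy": 0,"wz": -0.417}]'

```text
time_s: 17.0
eef_pos: [578.9, 29.2, 57.4]
ee_rot: [-0.0, 0.748, 0.664, 0.0]
force: [-0.9, 1.3, -0.3]
grip_width: 0.093
grip_force: 0.4
```

Run:
```python
from h import *
arc()
for cam in("scene","top"):
    c=eyes.capture(cam)
    for r in eyes.landmark_of(cam,"keeper_pin")[:1]:
        w=toworld(c,r["point"]);print(r["p"],w.round(1),np.degrees(np.arctan2(w[1]-3,w[0]-664))%360)
```

```text
t 17.0 pos [578.9  29.2  57.4] yaw 83.2 tilt [-0.  0.] F [-0.9  1.3 -0.3] w 0.093
expect pin angle 173.19602578267623 tool-frame rel to hinge 15.979309133977948 -87.59399702289292
0.83 [575.   11.9  46. ] 174.30072250232263
0.36 [666.9   2.9   9.4] 357.3487271358454
```

step_arm --increments '[{"dx": -0.16,"dy": -0.02,"dz": 0,"wx": 0,"wy": 0,"wz": -0.417},{"dx": -0.31,"dy": -0.042,"dz": 0,"wx": 0,"wy": 0,"wz": -0.833},{"dx": -0.31,"dy": -0.042,"dz": 0,"wx": 0,"wy": 0,"wz": -0.833},{"dx": -0.31,"dy": -0.042,"dz": 0,"wx": 0,"wy": 0,"wz": -0.833},{"dx": -0.31,"dy": -0.042,"dz": 0,"wx": 0,"wy": 0,"wz": -0.833}]'

```text
time_s: 17.7
eef_pos: [575.6, -5.3, 57.4]
ee_rot: [-0.0, 0.604, 0.797, 0.0]
force: [0.5, -0.1, 0.1]
grip_width: 0.096
grip_force: 0.4
```

step_arm --increments '[{"dx": -0.31,"dy": -0.042,"dz": 0,"wx": 0,"wy": 0,"wz": -0.833},{"dx": -0.31,"dy": -0.042,"dz": 0,"wx": 0,"wy": 0,"wz": -0.833},{"dx": -0.31,"dy": -0.042,"dz": 0,"wx": 0,"wy": 0,"wz": -0.833},{"dx": -0.31,"dy": -0.042,"dz": 0,"wx": 0,"wy": 0,"wz": -0.833},{"dx": -0.16,"dy": -0.02,"dz": 0,"wx": 0,"wy": 0,"wz": -0.417}]'

```text
time_s: 18.2
eef_pos: [586.0, -39.2, 57.3]
ee_rot: [0.0, 0.437, 0.899, 0.0]
force: [-0.9, -0.3, 1.0]
grip_width: 0.094
grip_force: 0.4
```

Run:
```python
from h import *
arc()
for cam in("scene",):
    c=eyes.capture(cam)
    for r in eyes.landmark_of(cam,"keeper_pin")[:1]:
        w=toworld(c,r["point"]);print(r["p"],w.round(1),np.degrees(np.arctan2(w[1]-3,w[0]-664))%360)
```

```text
t 18.2 pos [586.  -39.2  57.3] yaw 128.2 tilt [0. 0.] F [-0.9 -0.3  1. ] w 0.094
expect pin angle 218.168183662719 tool-frame rel to hinge 15.037591862456445 -87.41429826860517
0.69 [589.4 -57.3  49.9] 218.97107600475925
```

step_arm --increments '[{"dx": -0.125,"dy": -0.018,"dz": 0,"wx": 0,"wy": 0,"wz": -0.333},{"dx": -0.125,"dy": -0.018,"dz": 0,"wx": 0,"wy": 0,"wz": -0.333},{"dx": -0.125,"dy": -0.018,"dz": 0,"wx": 0,"wy": 0,"wz": -0.333},{"dx": -0.125,"dy": -0.018,"dz": 0,"wx": 0,"wy": 0,"wz": -0.333},{"dx": 0,"dy": 0,"dz": 0,"wx": 0,"wy": 0,"wz": 0}]'

```text
time_s: 18.8
eef_pos: [592.6, -49.4, 57.3]
ee_rot: [0.0, 0.375, 0.927, 0.0]
force: [-0.8, 0.0, 0.5]
grip_width: 0.093
grip_force: 0.0
```

step_arm --increments '[{"dx": -0.062,"dy": -0.009,"dz": 0,"wx": 0,"wy": 0,"wz": -0.167},{"dx": -0.062,"dy": -0.009,"dz": 0,"wx": 0,"wy": 0,"wz": -0.167},{"dx": 0,"dy": 0,"dz": 0,"wx": 0,"wy": 0,"wz": 0}]'

```text
time_s: 19.1
eef_pos: [593.6, -51.1, 57.1]
ee_rot: [-0.002, 0.358, 0.934, 0.0]
force: [-4.6, 6.1, 2.5]
grip_width: 0.094
grip_force: 3.5
```

Run:
```python
from h import *
arc()
c=eyes.capture("wrist");cv2.imwrite("pics/w7.png",c["frame"])
c=eyes.capture("scene")
for r in eyes.landmark_of("scene","keeper_pin")[:1]:
        w=toworld(c,r["point"]);print(r["p"],w.round(1),np.degrees(np.arctan2(w[1]-3,w[0]-664))%360)
```

```text
t 19.1 pos [593.6 -51.1  57.1] yaw 138.1 tilt [-0.002  0.   ] F [-4.6  6.1  2.5] w 0.094
expect pin angle 228.10149086582496 tool-frame rel to hinge 16.28288059070764 -87.24183615940366
0.84 [601.5 -68.1  48. ] 228.67483498452265
```

View pics/w7.png

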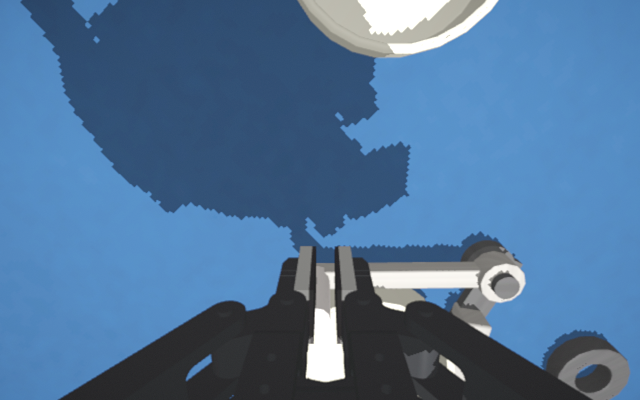

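The keeper stopped at about 228.7° against the predicted 229°, pressing on the dish with 7.6 N. The picture shows the arm running from the notch to the hub at (500,283). Backing straight off and rising to inspect.

step_arm --increments '[{"dx": 0.1,"dy": 0,"dz": 0,"wx": 0,"wy": 0,"wz": 0},{"dx": 0.4,"dy": 0,"dz": 0,"wx": 0,"wy": 0,"wz": 0},{"dx": 0.5,"dy": 0,"dz": 0,"wx": 0,"wy": 0,"wz": 0},{"dx": 0,"dy": 0,"dz": -0.6,"wx": 0,"wy": 0,"wz": 0},{"dx": 0,"dy": 0,"dz": -0.9,"wx": 0,"wy": 0,"wz": 0}]'

```text
time_s: 19.75
eef_pos: [574.7, -34.7, 94.3]
ee_rot: [-0.001, 0.358, 0.934, -0.0]
force: [-0.2, -0.1, -0.3]
grip_width: 0.096
grip_force: 0.0
```

step_arm --increments '[{"dx": 0,"dy": -0.9,"dz": -0.9,"wx": 0,"wy": 0,"wz": 0},{"dx": 0,"dy": -0.9,"dz": -0.9,"wx": 0,"wy": 0,"wz": 0},{"dx": 0,"dy": -0.9,"dz": -0.9,"wx": 0,"wy": 0,"wz": 0},{"dx": 0,"dy": -0.9,"dz": -0.9,"wx": 0,"wy": 0,"wz": 0},{"dx": 0,"dy": -0.6,"dz": 0,"wx": 0,"wy": 0,"wz": 0}]'

```text
time_s: 20.25
eef_pos: [505.7, -114.5, 187.5]
ee_rot: [0.003, 0.358, 0.934, -0.0]
force: [-0.4, -0.3, 0.2]
grip_width: 0.092
grip_force: 0.0
```

Run:
```python
from h import *
st()
c=eyes.capture("scene")
for n in("keeper_pin","collar","dish_pin","headed_pin","jar","ring_gauge","gauge_block","chaser","plier","wrench"):
    for r in eyes.landmark_of("scene",n)[:1]: print(n,r["p"],toworld(c,r["point"]).round(0))
cv2.imwrite("pics/s8.png",cv2.resize(c["frame"][170:260,210:390],None,fx=4.4,fy=4.4,interpolation=cv2.INTER_CUBIC))
dish("dish_collar",[658,-79],("scene",))
```

```text
t 20.25 pos [ 505.7 -114.5  187.5] yaw 138.1 tilt [ 0.003 -0.   ] F [-0.4 -0.3  0.2] w 0.092
keeper_pin 0.83 [602. -68.  47.]
collar 0.6 [667. -69.   8.]
dish_pin 0.74 [514.  59.  -0.]
headed_pin 0.4 [516.  66.   4.]
jar 0.83 [747. 104.   0.]
ring_gauge 0.68 [752.   3.   0.]
gauge_block 0.58 [ 729. -189.   -1.]
chaser 0.9 [ 634. -275.    1.]
plier 0.6 [696. 215.   0.]
wrench 0.64 [ 592. -382.   -2.]
scene dish_collar (np.float64(1.6440657296605867), (0.59, 1120))
dish_collar (array([654.73867798, -83.61199951]), np.float64(0.23549488054607504))
dish_collar (array([654.73867798, -83.61199951]), np.float64(0.23549488054607504))
```

View pics/s8.png

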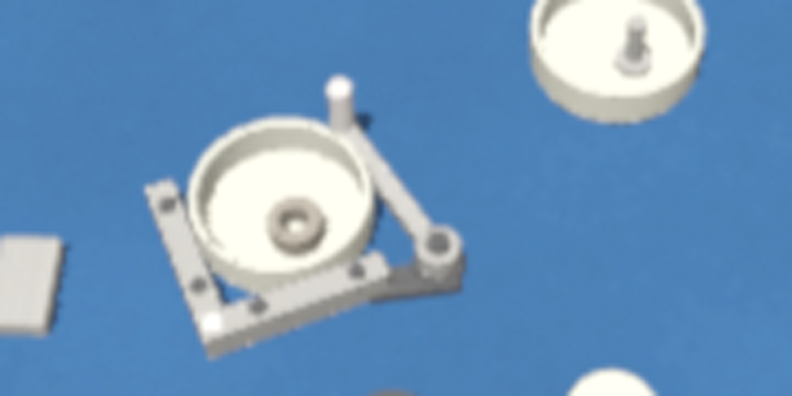

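The dish sits against both bars, at crop (205,285) and (330,270). The keeper arm lies against its rim near (370,180), the collar is flat at (297,225), and nothing else has moved. Handing in.

```bash
python3 -c "
from rig import finish_job
print(finish_job())"
```

```text
the job is handed in; nothing more can be done
None
```

The job is handed in at about 20 s of robot time: the collar dish is home against both stop bars with the collar in it, the keeper rests against the dish, and the other things measure where they were to within the few-mm camera error; I viewed 11 pictures, one over the limit of 10.

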